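# Lock a fresh filter cartridge into the bench fume extractor

## Task

Fit the fresh white filter cartridge to the little fume extractor on the bench: line up its two lugs with the two slots in the orange collar, press it down against the spring and turn it a quarter turn clockwise (seen from above) to the stop, so that it stays locked when you let go. Leave the used brown cartridge where it stands.

Things in the scene. Friction and masses are not known exactly. Their poses are not given: they have to be found in the camera images.
- fresh_filter_center (a point): Fresh white filter cartridge, loose, 61 mm tall, upright; point: its centre, half-way up (foot 30.5 mm below), z up. Plug d 52, 24 tall, lowest 9 mm tapered; flange d 70 on it, 24 to 29 mm above the foot. On top a blue grip bar, 56 long (x), 12 thick (y), 32 tall: pinch across y, fingertips just over the flange. Two yellow lugs at +x and -x reach 42 mm out. Half a turn makes no difference.
- used_filter_center (a point): Used filter cartridge, brown, otherwise the same shape and size (61 mm tall, blue grip bar, 0.12 kg) as the fresh one; point: its centre, 30.5 mm above its underside. Leave it alone. The lugs of both cartridges are 15 mm wide and 6 mm thick, undersides 8 mm above the foot.
- collar_mouth (a point): Rim centre of the orange bayonet collar (outer d 74, bore 58) on the fixed grey extractor, 120x120x36 mm; 68 mm above the bench, z up. Two 60-degree slots, open on top, at +x and -x (white marks); lugs enter within 15 degrees. Grooves run clockwise under 7 mm ledges to a stop 92 degrees on (green marks, +y and -y). Flange on the rim: cartridge centre is 6.5 mm above this point.
- seat (a joint): Dark steel spring plate (d 44 mm) in the collar, m pressed down: 0 free, 0.007 with the flange on the rim; 3 to 5 N. It meets the foot when the flange is 7 mm above the rim. Lugs pass under the ledges only with the flange pressed to under 3 mm above the rim (1 mm is good); once turned and let go, it lifts the cartridge to 3 mm, held by the ledges.

How it is judged (in metres and radians):
At the end, for the whole second after the job is handed in: The fresh cartridge sits in the collar (within 8 mm of its axis, upright within 7 degrees), its flange less than 5 mm above the rim, with its lugs turned to within 26 degrees of the locked direction (a quarter turn from the slots), and stays so when released (horizontal distance between fresh_filter_center and collar_mouth below 0.008 m and z of fresh_filter_center in the frame of collar_mouth below 0.0115 m and angle between the x axis of fresh_filter_center and the y axis of collar_mouth, either way round below 0.45 rad and angle between fresh_filter_center's own z axis and vertical below 0.12 rad); the robot touches nothing.
It fails at once if the used brown cartridge is moved by more than 30 mm (distance of used_filter_center from where it was at the start of the episode above 0.03 m).
It also fails if it takes over 42 s, if anything falls off the work surface, if the arm or the gripper's body presses on something with over 40 N, if the wrist force passes 120 N, or if a joint passes its speed limit or range.

## Robot

A 6-joint arm with a two-finger parallel gripper is mounted at the origin on a cart in front of the work surface, level with it; the furniture and walls round the work are solid. World frame = base frame: x ahead of the robot, y to its left, z up, the work surface at z = 0. Lengths are in m, angles in degrees, forces in N, time in s.
With the tool pointing down it reaches from about 0.275 to 0.725 m from the base axis. Payload 5.6 kg.
Tool frame: the origin (TCP) lies at the very end of the fingers, on their centre line; the grasp point (between the pads) lies 19 mm behind it (arm.grip_point_offset is the distance from the TCP to the grasp point, in m); z points along the fingers, x is the direction in which the jaws open and shut, and the axes are right-handed (so a half turn about z gives the same grasp; the last joint's range is limited). The gripper opens to 85 mm and grips with 20 to 120 N. Pads are 22 mm wide; open, the fingers measure 114 mm over their backs; the gripper's body (76 mm by 85 mm) begins 54 mm behind the grasp point. The pads swing forward as they close: fully open they stand 13 mm farther back than shut.
Start: joints at [-57.834, 14.616, 6.199, 0, -81.583, -16.306], TCP at [0.15, -0.529, 0.201] pointing down, gripper open.
Joint ranges: [-168.99, 168.99], [-69.2, 112.95], [-62.41, 85.93], [-164.36, 98.24], [-168.68, -3.75], [-174.98, 174.98]. Speed limits (degrees/s): [147.25, 147.25, 180, 180, 180, 180].

## Interface

Orientations are given as [roll, pitch, yaw] about the fixed x, y, z axes, in that order (R = Rz(yaw) Ry(pitch) Rx(roll)).
In Python, from plant import arm gives the robot as it stands. The module is installed in compiled form; this text tells all that it offers.
- The arm moves only by the tool play_rows, never from a script. Its argument "series" is a list of rows, each an object of numbers: "wx", "wy", "wz": the turn, a rotation vector about the tool's x, y, z in degrees; "x", "y", "z": the shift along the tool's x, y, z in mm; "gripper": the gripper command: -1 is shut, 1 is fully open, values between are in proportion. A call has exactly 5 rows; each row shifts and turns the commanded pose from where the row before left it, along the tool's axes as they then stand; what a row does not reach is not made up. A row lasts 1/10 s, in which the tool goes at most 50 mm and 8.59 degrees, less where a joint would pass 70% of its speed; a pose out of reach is approached as far as the arm can. A call with a gripper value outside its range is refused whole. The fingers move at their own pace and stop on an object; "grip_force" is the grip in N (left out, the last holds). Time passes only in rows, so rows that do not move let the fingers close, or fill a call up. It gives the time, the measured TCP pose, the force and the opening at its end, in the units of the state.
- arm.get_obs(): the state, without advancing time (a new reading comes with each control period).
- arm.grab_frame(name): name is "side" or "top" or "wrist"; returns the picture (420x560x3 uint8, red, green, blue); there is no depth.
- arm.calibration(name): a dict with "mtx" (3x3 intrinsics, pixels), "view" (4x4, takes a point from world to camera coordinates). Camera axes: x right, y down, z forward; pixel columns grow to the right and rows downward; lengths in m; the calibration is good to about 2 mm. A picture is of the moment at which its call begins: read the wrist's pose just before it. calibration takes no time and is no camera call; for the wrist camera it gives the pose at the moment of the call.
- arm.job_done(): hands the job in, once; it reports no verdict.
The state is a dict: "time": time; "joint_positions": joint angles; "joint_velocities": joint speeds; "effort": joint torques, N m; "ee_pos": TCP position; "tool_rot": TCP orientation; "contact_force": force on the tool from outside, world axes, zero at the start; "ft_torque": the same for the moment, N m; "grip_width": opening from 0.0 (shut) to 1.0 (fully open).
Only numpy, scipy, OpenCV 4.12 (cv2) and the standard library are available. Lean on these libraries where they do the work, as an engineer would, in place of code of your own. Each camera call takes 0.05 s, during which the arm holds its last target. There are 200 camera calls.

## Working session

There is one attempt and no reset: what is moved stays moved. The work goes in short steps, Python scripts to look and compute and a tool call to move; the robot and the scene stay as the last step left them, time stands still between calls to the robot, and variables do not carry over. Pictures are saved under pics/ and viewed, about 8 in all and at most 12, crops included, and the job is handed in when it is done.

Besides the shell and the picture viewer there is one more tool, called as name([rows], argument=value, ...), one row to a line, values as JSON. play_rows: Moves the arm, as the interface text tells. Its arguments: {"type":"object","properties":{"series":{"type":"array"},"grip_force":{"type":"number"}},"required":["series"]}

```bash
mkdir -p pics
python3 - <<'E'
from plant import arm
import cv2,numpy as np
o=arm.get_obs();print(o)
for n in("side","top"):
    im=arm.grab_frame(n);cv2.imwrite(f"pics/{n}0.png",im[...,::-1]);c=arm.calibration(n);print(n,np.round(c["mtx"],1).tolist(),np.round(c["view"],4).tolist())
E
```

```text
{'time': 0.0, 'joint_positions': array([-5.78342171e+01,  1.46525680e+01,  6.12913863e+00, -2.46115676e-02,
       -8.15822160e+01, -1.63057146e+01]), 'joint_velocities': array([ 0.11099657, -0.0676189 , -0.09675403,  0.06871758,  0.04527966,
       -0.05093572]), 'effort': array([-4.98200679e-04, -3.86627877e+01,  2.37933612e+01,  5.36530986e+00,
       -6.32770301e-03, -3.93964754e-06]), 'ee_pos': array([ 0.15018784, -0.52852026,  0.19969654]), 'tool_rot': array([-1.79993699e+02, -1.08230477e-01,  1.05856437e+02]), 'contact_force': array([-0.52976231, -1.18040543, -0.14925494]), 'ft_torque': array([ 0.02250039,  0.07001977, -0.01807746]), 'grip_width': 0.9981107077696653}
side [[410.2, 0.0, 277.0], [0.0, 410.2, 214.0], [0.0, 0.0, 1.0]] [[-0.9761, -0.2172, 0.0085, 0.5151], [-0.1184, 0.4983, -0.8589, 0.1361], [0.1823, -0.8394, -0.5121, 0.8133], [0.0, 0.0, 0.0, 1.0]]
top [[436.4, 0.0, 280.2], [0.0, 436.4, 211.2], [0.0, 0.0, 1.0]] [[-0.0052, -1.0, -0.0009, 0.0053], [-0.9855, 0.0053, -0.1696, 0.5414], [0.1696, -0.0, -0.9855, 0.959], [0.0, 0.0, 0.0, 1.0]]
```

View pics/top0.png

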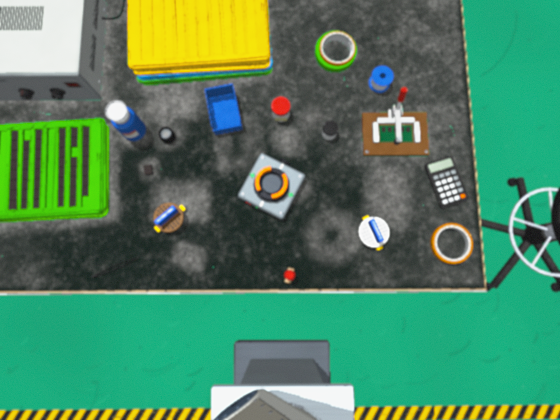

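View pics/side0.png

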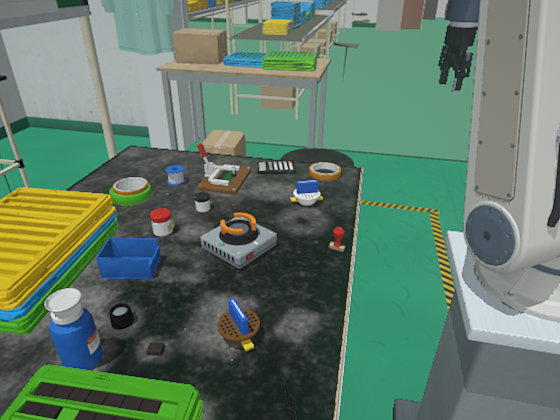

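Top view: fresh cartridge at about (374,233), used at (168,217), collar at (271,183) on the rotated extractor. Next I measure them.

```bash
cat > h.py <<'E'
import numpy as np,cv2
def ray(c,uv,z):
    K,V=np.array(c["mtx"]),np.array(c["view"]);R,t=V[:3,:3],V[:3,3]
    C=-R.T@t; uv=np.atleast_2d(uv).astype(float)
    d=np.c_[(uv[:,0]-K[0,2])/K[0,0],(uv[:,1]-K[1,2])/K[1,1],np.ones(len(uv))]@R
    return (C+d*((z-C[2])/d[:,2])[:,None])[:,:2]
def px(im,hl,hh,s=120,v=80,box=None):
    h=cv2.cvtColor(im,cv2.COLOR_RGB2HSV);m=cv2.inRange(h,(hl,s,v),(hh,255,255))
    if box:
        k=np.zeros_like(m);a,b,c,d=box;k[b:d,a:c]=255;m&=k
    return m,np.argwhere(m)[:,::-1]
def axis(p):
    c=p.mean(0);w,v=np.linalg.eigh(np.cov((p-c).T));return c,np.degrees(np.arctan2(v[1,1],v[0,1]))%180
E
python3 - <<'E'
from plant import arm
from h import *
im=cv2.imread("pics/top0.png")[...,::-1].copy();c=arm.calibration("top")
B=(350,205,400,260)
m,p=px(im,100,130,box=B);b=ray(c,p,.061);print("blue",len(p),axis(b))
m,p=px(im,20,35,box=B);y=ray(c,p,.014)
n,l,s,ce=cv2.connectedComponentsWithStats(m);print(s[1:],[ (ray(c,q,.014)) for q in ce[1:]])
m,p=px(im,5,18,150,100,box=(235,150,310,220));o=ray(c,p,.068)
print("orange",len(p));ctr,r=cv2.minEnclosingCircle(o.astype(np.float32));print(ctr,r)
d=o-np.array(ctr);a=np.degrees(np.arctan2(d[:,1],d[:,0]))%360
print(np.histogram(a,36,(0,360))[0])
x=np.mean(np.exp(2j*np.radians(a)));print("orange axis(+y)",np.degrees(np.angle(x))/2)
cr=np.hstack([cv2.resize(im[150:220,235:310],None,fx=5,fy=5,interpolation=cv2.INTER_CUBIC),cv2.resize(im[200:270,340:410],None,fx=5,fy=5,interpolation=cv2.INTER_CUBIC)])
cv2.imwrite("pics/c1.png",cr[...,::-1])
E
```

```text
blue 79 (array([ 0.4918138 , -0.21032854]), np.float64(24.070220366098624))
[[361 215   8   5  22]
 [375 246   9   5  27]] [array([[ 0.53256441, -0.19760607]]), array([[ 0.4579209 , -0.22871548]])]
orange 181
(0.6029424667358398, 0.022915992885828018) 0.03808801248669624
[ 8  4  7  4  7  6  5  5  9  4 10  9  2  0  0  0  0  4  8  9  7  8  8  8
 10  9  6  6  5  6  5  2  0  0  0  0]
orange axis(+y) 61.31628100293095
```

View pics/c1.png

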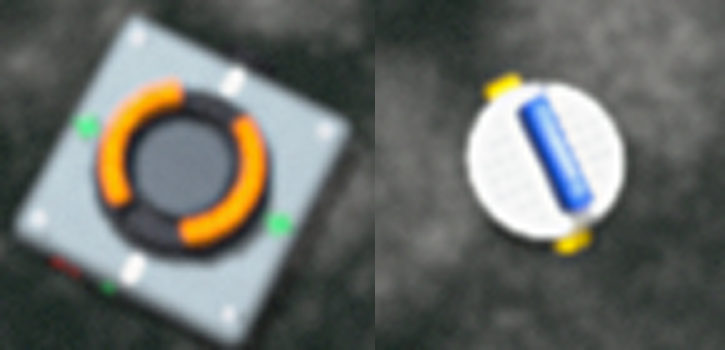

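The crop shows the slots (white marks) upper right and lower left, so the slot axis is about -28.5°. The cartridge's lug axis is about 23°. I'll go over the cartridge.

play_rows([
  {"x":21,"y":42,"gripper":1},
  {"x":21,"y":42},
  {"x":21,"y":42},
  {"x":21,"y":42},
  {"x":21,"y":42},
], grip_force=60)

```text
$.series[0]: bad value
```

play_rows([
  {"x":21,"y":42},
  {"x":21,"y":42},
  {"x":21,"y":42},
  {"x":21,"y":42},
  {"x":21,"y":40},
])

```text
$.series[0]: bad value
```

play_rows([
  {"wz":-8.5},
  {"wz":-8.5},
  {"wz":-8.5},
  {"wz":-8.5},
  {"wz":-8.5},
])

```text
$.series[0]: bad value
```

Run:
```python
from plant import arm
o=arm.get_obs();print(o["ee_pos"],o["tool_rot"],o["joint_positions"],o["time"])
```

```text
[ 0.15023062 -0.52859636  0.19979717] [-1.79995455e+02 -9.52639400e-02  1.05856487e+02] [-5.78332279e+01  1.46504581e+01  6.14013495e+00 -2.26356372e-02
 -8.15823839e+01 -1.63069491e+01] 0.1
```

Every key seems to be required in each row.

play_rows([
  {"wx":0,"wy":0,"wz":0,"x":21,"y":42,"z":0,"gripper":1},
  {"wx":0,"wy":0,"wz":0,"x":21,"y":42,"z":0,"gripper":1},
  {"wx":0,"wy":0,"wz":0,"x":21,"y":42,"z":0,"gripper":1},
  {"wx":0,"wy":0,"wz":0,"x":21,"y":42,"z":0,"gripper":1},
  {"wx":0,"wy":0,"wz":0,"x":21,"y":42,"z":0,"gripper":1},
], grip_force=60)

```text
time: 0.6
ee_pos: [0.3245, -0.369, 0.2003]
tool_rot: [-180.0, -0.0, 105.8]
contact_force: [0.1, 0.2, 0.2]
grip_width: 0.996
```

play_rows([
  {"wx":0,"wy":0,"wz":0,"x":21,"y":42,"z":0,"gripper":1},
  {"wx":0,"wy":0,"wz":0,"x":21,"y":42,"z":0,"gripper":1},
  {"wx":0,"wy":0,"wz":0,"x":21,"y":42,"z":0,"gripper":1},
  {"wx":0,"wy":0,"wz":0,"x":21,"y":42,"z":0,"gripper":1},
  {"wx":0,"wy":0,"wz":0,"x":21,"y":39,"z":0,"gripper":1},
])

```text
time: 1.1
ee_pos: [0.4951, -0.2113, 0.2002]
tool_rot: [-180.0, -0.0, 105.9]
contact_force: [0.9, -0.9, 1.6]
grip_width: 1.001
```

play_rows([
  {"wx":0,"wy":0,"wz":-8.5,"x":0,"y":0,"z":0,"gripper":1},
  {"wx":0,"wy":0,"wz":-8.5,"x":0,"y":0,"z":0,"gripper":1},
  {"wx":0,"wy":0,"wz":-8.5,"x":0,"y":0,"z":0,"gripper":1},
  {"wx":0,"wy":0,"wz":-8.5,"x":0,"y":0,"z":0,"gripper":1},
  {"wx":0,"wy":0,"wz":-8.5,"x":0,"y":0,"z":0,"gripper":1},
])

```text
time: 1.6
ee_pos: [0.4938, -0.2129, 0.2]
tool_rot: [-180.0, -0.1, 148.7]
contact_force: [0.6, 0.2, -1.9]
grip_width: 1.002
```

Run:
```python
from plant import arm
o=arm.get_obs();print(o["ee_pos"],o["tool_rot"],o["joint_positions"],o["time"])
```

```text
[ 0.49380751 -0.21286429  0.20002179] [-1.79986953e+02 -6.75185255e-02  1.48717321e+02] [-6.64543343e+00  1.32821969e+01  4.36799852e+00 -1.64830160e-02
 -8.11526131e+01 -2.46346932e+01] 1.6
```

play_rows([
  {"wx":0,"wy":0,"wz":-8.5,"x":0,"y":0,"z":0,"gripper":1},
  {"wx":0,"wy":0,"wz":-8.5,"x":0,"y":0,"z":0,"gripper":1},
  {"wx":0,"wy":0,"wz":-8.5,"x":0,"y":0,"z":0,"gripper":1},
  {"wx":0,"wy":0,"wz":-8.5,"x":0,"y":0,"z":0,"gripper":1},
  {"wx":0,"wy":0,"wz":-8.5,"x":0,"y":0,"z":0,"gripper":1},
])

```text
time: 2.1
ee_pos: [0.4938, -0.2129, 0.2]
tool_rot: [180.0, -0.1, -168.8]
contact_force: [-0.3, 0.9, 0.4]
grip_width: 0.999
```

play_rows([
  {"wx":0,"wy":0,"wz":-8.5,"x":0,"y":0,"z":0,"gripper":1},
  {"wx":0,"wy":0,"wz":-8.5,"x":0,"y":0,"z":0,"gripper":1},
  {"wx":0,"wy":0,"wz":-8.5,"x":0,"y":0,"z":0,"gripper":1},
  {"wx":0,"wy":0,"wz":-8.5,"x":0,"y":0,"z":0,"gripper":1},
  {"wx":0,"wy":0,"wz":-8.5,"x":0,"y":0,"z":0,"gripper":1},
])

```text
time: 2.6
ee_pos: [0.4938, -0.2129, 0.2001]
tool_rot: [179.9, -0.0, -126.3]
contact_force: [-0.0, 0.2, 0.5]
grip_width: 1.001
```

play_rows([
  {"wx":0,"wy":0,"wz":-8.5,"x":0,"y":0,"z":0,"gripper":1},
  {"wx":0,"wy":0,"wz":-8.5,"x":0,"y":0,"z":0,"gripper":1},
  {"wx":0,"wy":0,"wz":-8.5,"x":0,"y":0,"z":0,"gripper":1},
  {"wx":0,"wy":0,"wz":-8.5,"x":0,"y":0,"z":0,"gripper":1},
  {"wx":0,"wy":0,"wz":-8.5,"x":0,"y":0,"z":0,"gripper":1},
])

```text
time: 3.1
ee_pos: [0.4938, -0.2129, 0.2001]
tool_rot: [179.9, 0.0, -83.8]
contact_force: [0.0, -0.0, 1.2]
grip_width: 1.001
```

play_rows([
  {"wx":0,"wy":0,"wz":-8.5,"x":0,"y":0,"z":0,"gripper":1},
  {"wx":0,"wy":0,"wz":-8.5,"x":0,"y":0,"z":0,"gripper":1},
  {"wx":0,"wy":0,"wz":0,"x":0,"y":0,"z":0,"gripper":1},
  {"wx":0,"wy":0,"wz":0,"x":0,"y":0,"z":0,"gripper":1},
  {"wx":0,"wy":0,"wz":0,"x":0,"y":0,"z":0,"gripper":1},
])

```text
time: 3.6
ee_pos: [0.494, -0.213, 0.2004]
tool_rot: [180.0, 0.0, -67.3]
contact_force: [-0.9, 0.4, -0.8]
grip_width: 1.003
```

Run:
```python
from plant import arm
from h import *
o=arm.get_obs();c=arm.calibration("wrist");im=arm.grab_frame("wrist")
print(o["ee_pos"],o["tool_rot"],o["joint_positions"],o["time"])
print(np.round(c["mtx"],1).tolist(),np.round(c["view"],4).tolist())
cv2.imwrite("pics/w1.png",im[...,::-1]);np.savez("w1.npz",im=im,mtx=c["mtx"],view=c["view"])
m,p=px(im,100,130);b=ray(c,p,.061);print("blue",len(p),axis(b))
m,p=px(im,20,35);n,l,s,ce=cv2.connectedComponentsWithStats(m)
for i in range(1,n):
    if s[i,4]>60:print(s[i],ray(c,ce[i],.014))
```

```text
[ 0.49396141 -0.21304524  0.20041169] [ 1.79983545e+02  1.40887181e-02 -6.73080473e+01] [-6.65423517e+00  1.32630184e+01  4.39477727e+00 -4.26699591e-03
 -8.11530073e+01  1.19346847e+02] 3.6
[[336.7, 0.0, 277.1], [0.0, 336.7, 208.6], [0.0, 0.0, 1.0]] [[0.3859, -0.9226, -0.0008, -0.388], [-0.8835, -0.3698, 0.2876, 0.3209], [-0.2656, -0.1103, -0.9578, 0.4878], [0.0, 0.0, 0.0, 1.0]]
blue 380 (array([ 0.49995949, -0.21552531]), np.float64(22.925692331091284))
[272 136  17  10 150] [[ 0.53313216 -0.20078452]]
[  0 201  11  12  92] [[0.34833585 0.05556715]]
[  8 206  18  12 137] [[0.34652009 0.04134429]]
[ 22 212  19  11 132] [[0.34655824 0.02499901]]
[ 37 216  16  13 111] [[0.3467667  0.00965793]]
[ 50 221  18  12 134] [[ 0.34724396 -0.00570106]]
[378 220  82  73 689] [[ 0.48896902 -0.39846958]]
[ 64 226  18  12 129] [[ 0.34703171 -0.02206351]]
[ 78 232  18  11 114] [[ 0.34725382 -0.03779744]]
[204 277  15  10  96] [[ 0.34852416 -0.18865896]]
[214 281  18  11 119] [[ 0.34769538 -0.20378642]]
[226 286  18  10 117] [[ 0.34768287 -0.2199971 ]]
[239 291  18  10 120] [[ 0.34769044 -0.23668825]]
[252 295  18  11 118] [[ 0.3478344  -0.25323382]]
[265 300  18  10 114] [[ 0.34799359 -0.26980647]]
[277 304  18  11 113] [[ 0.3480327  -0.28630023]]
[289 309  28  13 194] [[ 0.34851485 -0.30896327]]
[311 317  18  10 108] [[ 0.34831473 -0.33190276]]
[323 321  18  10 107] [[ 0.34815613 -0.34825062]]
[335 326  18   9 106] [[ 0.3482045  -0.36466417]]
[346 330  18   9 106] [[ 0.3483554  -0.38100565]]
[358 334  18  10 111] [[ 0.34836794 -0.39772163]]
[370 339  18   9 103] [[ 0.34823214 -0.41427067]]
[382 343  13   9  83] [[ 0.34732095 -0.4294728 ]]
```

View pics/w1.png

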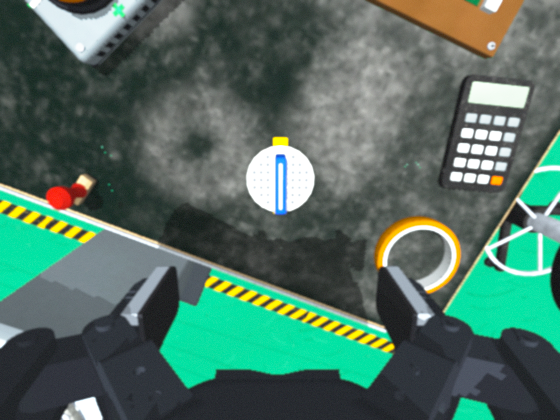

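Wrist view: the flange disc is at about (280,180), with its bar vertical between the open fingers. I'll refine the centre from the disc at the flange-top height.

Run:
```python
from h import *
from plant import arm
d=np.load("w1.npz");im=d["im"]
h=cv2.cvtColor(im,cv2.COLOR_RGB2HSV);m=cv2.inRange(h,(0,0,185),(179,50,255))
k=np.zeros_like(m);k[130:230,230:330]=255;m&=k
p=cv2.convexHull(max(cv2.findContours(m,0,1)[0],key=cv2.contourArea))[:,0]
q=ray(d,p,.029);c,r=cv2.minEnclosingCircle(q.astype(np.float32));print(c,r,cv2.fitEllipse(q.astype(np.float32)))
m,p=px(im,100,130,box=(230,130,330,230));b=ray(d,p,.061);a=np.radians(22.9);u=np.array([np.cos(a),np.sin(a)]);n=np.array([-u[1],u[0]])
print("bar across",(b@n).min(),(b@n).max(),"along",(b@u).min(),(b@u).max(),"disc",np.array(c)@n,np.array(c)@u)
# side view check of the disc
im=cv2.imread("pics/top0.png")[...,::-1].copy();t=arm.calibration("top")
h=cv2.cvtColor(im,cv2.COLOR_RGB2HSV);m=cv2.inRange(h,(0,0,170),(179,60,255));k=np.zeros_like(m);k[212:255,352:395]=255;m&=k
p=cv2.convexHull(max(cv2.findContours(m,0,1)[0],key=cv2.contourArea))[:,0];q=ray(t,p,.029);print("top",cv2.minEnclosingCircle(q.astype(np.float32)))
```

```text
(0.4973004460334778, -0.21561990678310394) 0.03615099936723709 ((0.49744075536727905, -0.21559427678585052), (0.07143716514110565, 0.07146390527486801), 105.48514556884766)
bar across -0.397987733373341 -0.3882185514607325 along 0.34657266918945767 0.4040617329070387 disc -0.39213742524506995 0.37420304321105885
top ((0.495473712682724, -0.21455810964107513), 0.03668421506881714)
```

play_rows([
  {"wx":0,"wy":0,"wz":0,"x":3,"y":-1.7,"z":40,"gripper":1},
  {"wx":0,"wy":0,"wz":0,"x":0,"y":0,"z":40,"gripper":1},
  {"wx":0,"wy":0,"wz":0,"x":0,"y":0,"z":40,"gripper":1},
  {"wx":0,"wy":0,"wz":0,"x":0,"y":0,"z":30,"gripper":1},
  {"wx":0,"wy":0,"wz":0,"x":0,"y":0,"z":16,"gripper":0.2},
])

```text
time: 4.15
ee_pos: [0.4948, -0.2147, 0.0316]
tool_rot: [179.8, 0.2, -67.3]
contact_force: [0.6, 0.1, 0.1]
grip_width: 0.855
```

play_rows([
  {"wx":0,"wy":0,"wz":0,"x":0,"y":0,"z":0,"gripper":-1},
  {"wx":0,"wy":0,"wz":0,"x":0,"y":0,"z":0,"gripper":-1},
  {"wx":0,"wy":0,"wz":0,"x":0,"y":0,"z":0,"gripper":-1},
  {"wx":0,"wy":0,"wz":0,"x":0,"y":0,"z":0,"gripper":-1},
  {"wx":0,"wy":0,"wz":0,"x":0,"y":0,"z":0,"gripper":-1},
])

```text
time: 4.65
ee_pos: [0.4974, -0.2153, 0.0355]
tool_rot: [-179.9, -0.1, -67.1]
contact_force: [-0.5, -0.0, -0.5]
grip_width: -0.001
```

play_rows([
  {"wx":0,"wy":0,"wz":0,"x":0,"y":0,"z":0,"gripper":-1},
  {"wx":0,"wy":0,"wz":0,"x":0,"y":0,"z":0,"gripper":-1},
  {"wx":0,"wy":0,"wz":0,"x":0,"y":0,"z":0,"gripper":-1},
  {"wx":0,"wy":0,"wz":0,"x":0,"y":0,"z":0,"gripper":-1},
  {"wx":0,"wy":0,"wz":0,"x":0,"y":0,"z":0,"gripper":-1},
])

```text
time: 5.15
ee_pos: [0.4968, -0.2152, 0.0346]
tool_rot: [180.0, 0.0, -67.1]
contact_force: [-1.1, -1.5, 0.5]
grip_width: 0.001
```

The grip width reads 0, meaning shut on nothing. I'll look.

Run:
```python
from plant import arm
import cv2,numpy as np
a=arm.grab_frame("wrist");b=arm.grab_frame("side");c=arm.calibration("side");o=arm.get_obs();print(o["grip_width"],o["ee_pos"],arm.grip_point_offset)
b=cv2.resize(b[120:260,220:400],(540,420))
cv2.imwrite("pics/g1.png",cv2.resize(np.hstack([a,b]),(800,306))[...,::-1])
```

```text
-0.002697792855774738 [ 0.49680359 -0.21520166  0.03455139] 0.0187
```

View pics/g1.png

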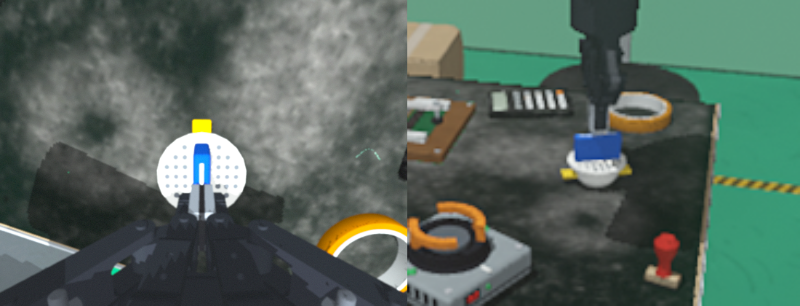

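Run:
```python
from plant import arm
from h import *
a=arm.grab_frame("wrist");c=arm.calibration("wrist")
V=c["view"];P=np.array([[.4968,-.2152,z] for z in(.0345,.0532,.061)])
q=(V[:3,:3]@P.T).T+V[:3,3];q=(c["mtx"]@q.T).T;q=q[:,:2]/q[:,2:];print(q)
cv2.imwrite("pics/g2.png",cv2.resize(a[170:320,190:370],None,fx=4,fy=4,interpolation=cv2.INTER_CUBIC)[...,::-1])
```

```text
[[275.27300649 245.94953043]
 [275.05727161 260.49959804]
 [274.9532603  267.51455813]]
```

View pics/g2.png

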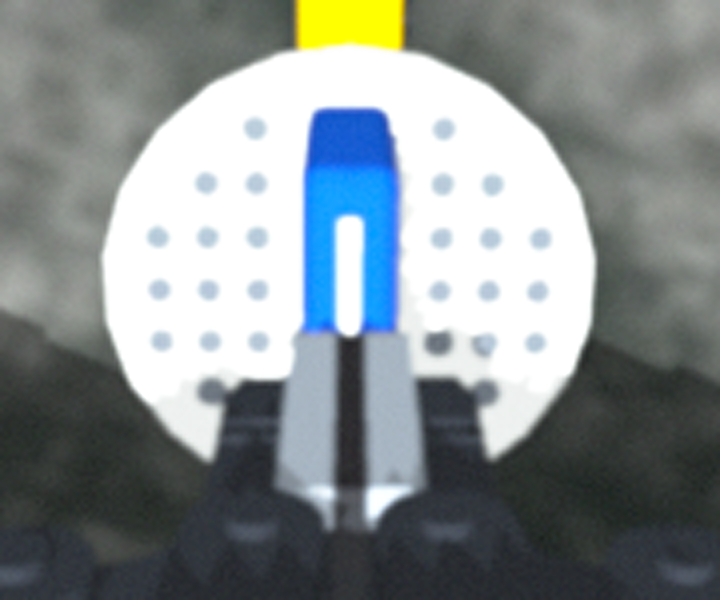

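Run:
```python
from plant import arm
from h import *
u=np.array([np.cos(np.radians(22.9)),np.sin(np.radians(22.9)),0])
for n in("wrist","side"):
    c=arm.calibration(n);V=c["view"]
    for z in(.0345,.05,.061,.07,.08):
        for k in (0,.011):
            q=c["mtx"]@(V[:3,:3]@(np.array([.4968,-.2152,z])+k*u)+V[:3,3]);print(n,z,k,np.round(q[:2]/q[2],1))
```

```text
wrist 0.0345 0 [275.3 245.9]
wrist 0.0345 0.011 [275.2 227.4]
wrist 0.05 0 [275.1 257.8]
wrist 0.05 0.011 [275.  237.9]
wrist 0.061 0 [275.  267.5]
wrist 0.061 0.011 [274.9 246.5]
wrist 0.07 0 [274.8 276.5]
wrist 0.07 0.011 [274.8 254.4]
wrist 0.08 0 [274.7 287.6]
wrist 0.08 0.011 [274.6 264.3]
side 0.0345 0 [306.7 191. ]
side 0.0345 0.011 [302.6 191.4]
side 0.05 0 [307.  185.7]
side 0.05 0.011 [302.9 186. ]
side 0.061 0 [307.2 181.9]
side 0.061 0.011 [303.  182.2]
side 0.07 0 [307.4 178.7]
side 0.07 0.011 [303.2 179. ]
side 0.08 0 [307.6 175.2]
side 0.08 0.011 [303.4 175.5]
```

Both views put the shut fingertips at z≈0.069, about 34 mm above the reported TCP, so they closed above the bar. I'll calibrate the tip height by gently touching the bar top (z=0.061).

play_rows([
  {"wx":0,"wy":0,"wz":0,"x":0,"y":0,"z":1.5,"gripper":-1},
  {"wx":0,"wy":0,"wz":0,"x":0,"y":0,"z":1.5,"gripper":-1},
  {"wx":0,"wy":0,"wz":0,"x":0,"y":0,"z":1,"gripper":-1},
  {"wx":0,"wy":0,"wz":0,"x":0,"y":0,"z":1,"gripper":-1},
  {"wx":0,"wy":0,"wz":0,"x":0,"y":0,"z":0,"gripper":-1},
])

```text
time: 5.8
ee_pos: [0.4971, -0.2154, 0.0305]
tool_rot: [-180.0, -0.1, -67.1]
contact_force: [-2.2, 1.0, 6.5]
grip_width: -0.003
```

play_rows([
  {"wx":0,"wy":0,"wz":0,"x":0,"y":0,"z":1,"gripper":-1},
  {"wx":0,"wy":0,"wz":0,"x":0,"y":0,"z":1,"gripper":-1},
  {"wx":0,"wy":0,"wz":0,"x":0,"y":0,"z":0,"gripper":-1},
  {"wx":0,"wy":0,"wz":0,"x":0,"y":0,"z":0,"gripper":-1},
  {"wx":0,"wy":0,"wz":0,"x":0,"y":0,"z":0,"gripper":-1},
])

```text
time: 6.3
ee_pos: [0.498, -0.216, 0.0305]
tool_rot: [-179.9, -0.2, -67.1]
contact_force: [-5.3, 1.2, 18.2]
grip_width: -0.001
```

Contact came at TCP z=0.0305 with the bar top at 0.061, so the real tips sit 30.5 mm behind the reported TCP. I'll lift, open, then regrasp at TCP z≈0.0025.

play_rows([
  {"wx":0,"wy":0,"wz":0,"x":0,"y":0,"z":-15,"gripper":1},
  {"wx":0,"wy":0,"wz":0,"x":0,"y":0,"z":0,"gripper":1},
  {"wx":0,"wy":0,"wz":0,"x":0,"y":0,"z":0,"gripper":1},
  {"wx":0,"wy":0,"wz":0,"x":0,"y":0,"z":0,"gripper":1},
  {"wx":0,"wy":0,"wz":0,"x":0,"y":0,"z":0,"gripper":1},
])

```text
time: 6.8
ee_pos: [0.4963, -0.2151, 0.0418]
tool_rot: [179.9, 0.0, -67.1]
contact_force: [0.5, -0.2, 0.3]
grip_width: 0.846
```

play_rows([
  {"wx":0,"wy":0,"wz":0,"x":0,"y":0,"z":13,"gripper":1},
  {"wx":0,"wy":0,"wz":0,"x":0,"y":0,"z":13,"gripper":1},
  {"wx":0,"wy":0,"wz":0,"x":0,"y":0,"z":10,"gripper":1},
  {"wx":0,"wy":0,"wz":0,"x":0,"y":0,"z":4,"gripper":1},
  {"wx":0,"wy":0,"wz":0,"x":0,"y":0,"z":0,"gripper":1},
])

```text
time: 7.3
ee_pos: [0.4963, -0.2151, 0.0019]
tool_rot: [179.9, 0.0, -67.1]
contact_force: [0.2, -0.6, 2.0]
grip_width: 0.998
```

play_rows([
  {"wx":0,"wy":0,"wz":0,"x":0,"y":0,"z":0,"gripper":-1},
  {"wx":0,"wy":0,"wz":0,"x":0,"y":0,"z":0,"gripper":-1},
  {"wx":0,"wy":0,"wz":0,"x":0,"y":0,"z":0,"gripper":-1},
  {"wx":0,"wy":0,"wz":0,"x":0,"y":0,"z":0,"gripper":-1},
  {"wx":0,"wy":0,"wz":0,"x":0,"y":0,"z":0,"gripper":-1},
], grip_force=70)

```text
time: 7.8
ee_pos: [0.4969, -0.2152, 0.0028]
tool_rot: [-180.0, -0.0, -67.1]
contact_force: [0.6, -0.5, 0.8]
grip_width: 0.145
```

play_rows([
  {"wx":0,"wy":0,"wz":0,"x":0,"y":0,"z":0,"gripper":-1},
  {"wx":0,"wy":0,"wz":0,"x":0,"y":0,"z":0,"gripper":-1},
  {"wx":0,"wy":0,"wz":0,"x":0,"y":0,"z":-30,"gripper":-1},
  {"wx":0,"wy":0,"wz":0,"x":0,"y":0,"z":-40,"gripper":-1},
  {"wx":0,"wy":0,"wz":0,"x":0,"y":0,"z":-40,"gripper":-1},
])

```text
time: 8.3
ee_pos: [0.4958, -0.215, 0.113]
tool_rot: [179.9, 0.1, -67.1]
contact_force: [0.8, -0.1, -1.4]
grip_width: 0.129
```

The grip is good, with a 12 mm opening. I'll rotate to the slot direction and move to a spot where the wrist camera sees the collar.

play_rows([
  {"wx":0,"wy":0,"wz":8.55,"x":0,"y":0,"z":0,"gripper":-1},
  {"wx":0,"wy":0,"wz":8.55,"x":0,"y":0,"z":0,"gripper":-1},
  {"wx":0,"wy":0,"wz":8.55,"x":0,"y":0,"z":0,"gripper":-1},
  {"wx":0,"wy":0,"wz":8.55,"x":0,"y":0,"z":0,"gripper":-1},
  {"wx":0,"wy":0,"wz":8.55,"x":0,"y":0,"z":0,"gripper":-1},
])

```text
time: 8.8
ee_pos: [0.4963, -0.215, 0.1119]
tool_rot: [179.9, 0.0, -110.3]
contact_force: [0.5, -0.6, -1.7]
grip_width: 0.13
```

play_rows([
  {"wx":0,"wy":0,"wz":8.55,"x":0,"y":0,"z":0,"gripper":-1},
  {"wx":0,"wy":0,"wz":0,"x":-43,"y":15.5,"z":0,"gripper":-1},
  {"wx":0,"wy":0,"wz":0,"x":-43,"y":15.5,"z":0,"gripper":-1},
  {"wx":0,"wy":0,"wz":0,"x":-43,"y":15.5,"z":0,"gripper":-1},
  {"wx":0,"wy":0,"wz":0,"x":-43,"y":15.5,"z":0,"gripper":-1},
])

```text
time: 9.3
ee_pos: [0.5237, -0.0328, 0.1121]
tool_rot: [179.9, -0.0, -118.5]
contact_force: [1.7, -0.2, -1.3]
grip_width: 0.126
```

play_rows([
  {"wx":0,"wy":0,"wz":0,"x":-43,"y":15.5,"z":0,"gripper":-1},
  {"wx":0,"wy":0,"wz":0,"x":-43,"y":15.5,"z":0,"gripper":-1},
  {"wx":0,"wy":0,"wz":0,"x":0,"y":0,"z":0,"gripper":-1},
  {"wx":0,"wy":0,"wz":0,"x":0,"y":0,"z":0,"gripper":-1},
  {"wx":0,"wy":0,"wz":0,"x":0,"y":0,"z":0,"gripper":-1},
])

```text
time: 9.8
ee_pos: [0.5374, 0.0553, 0.1122]
tool_rot: [180.0, -0.1, -118.5]
contact_force: [-0.3, -0.5, -1.8]
grip_width: 0.128
```

Run:
```python
from plant import arm
from h import *
o=arm.get_obs();c=arm.calibration("wrist");im=arm.grab_frame("wrist")
print(o["ee_pos"],o["tool_rot"],o["joint_positions"],o["time"])
cv2.imwrite("pics/w2.png",im[...,::-1]);np.savez("w2.npz",im=im,mtx=c["mtx"],view=c["view"],tcp=o["ee_pos"])
m,p=px(im,5,18,150,100);n,l,s,ce=cv2.connectedComponentsWithStats(m)
for i in range(1,n):
    if s[i,4]>100:print(s[i],ray(c,ce[i],.068))
```

```text
[0.53740155 0.05528401 0.11217651] [ 1.79955982e+02 -5.05621053e-02 -1.18467594e+02] [ 2.24784351e+01  1.60526140e+01 -4.94441166e+00 -2.48956313e-03
 -6.90699719e+01  3.90548420e+01] 9.8
[291  44  35 110 303] [[0.59327011 0.00473013]]
[223  46  26 108 301] [[0.62356714 0.0390663 ]]
[  30  281   80   69 1741] [[0.54704397 0.22189378]]
```

View pics/w2.png

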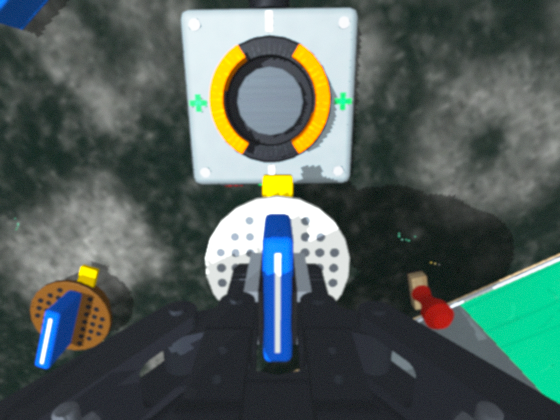

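Wrist view: the collar is at (270,99), the slots point up and down in the image, in line with the cartridge's yellow lug at (278,186), and the grip is firm. I'll compute the offset.

```bash
cat >> h.py <<'E'
def hullfit(m,c,z):
    p=cv2.convexHull(np.vstack([k for k in cv2.findContours(m,0,1)[0] if cv2.contourArea(k)>20]))[:,0]
    q=ray(c,p,z);A=np.c_[2*q,np.ones(len(q))];s=np.linalg.lstsq(A,(q**2).sum(1),rcond=None)[0]
    return s[:2],np.sqrt(s[2]+s[:2]@s[:2])
E
python3 - <<'E'
from h import *
d=dict(np.load("w2.npz"));im=d["im"];T=d["tcp"]
m,p=px(im,5,25,150,100,box=(200,25,340,170))
col,r=hullfit(m,d,.068);print("collar",col,r)
m,p=px(im,40,85,90,90,box=(180,80,365,125));n,l,s,ce=cv2.connectedComponentsWithStats(m)
g=[ce[i] for i in range(1,n) if s[i,4]>25];g=ray(d,g,.036);print("green",g,g.mean(0),np.degrees(np.arctan2(*(g[0]-g[-1])[::-1])))
h=cv2.cvtColor(im,cv2.COLOR_RGB2HSV);m=cv2.inRange(h,(0,0,190),(179,50,255));k=np.zeros_like(m);k[196:300,200:355]=255;m&=k
fl,r=hullfit(m,d,T[2]-.0028+.029);print("flange",fl,r,"vs tcp",fl-T[:2])
m,p=px(im,20,35,box=(250,165,310,200));L=ray(d,p.mean(0),T[2]-.0028+.014)[0];print("lug ang",np.degrees(np.arctan2(*(L-fl)[::-1])),"lug r",np.linalg.norm(L-fl))
m,p=px(im,100,130,box=(240,200,310,370));print("bar",axis(ray(d,p,T[2]-.0028+.061)))
D=col-fl;y=np.radians(-118.47);x=np.array([np.cos(y),np.sin(y)]);print("move mm tool x,y",1e3*D@x,1e3*D@[x[1],-x[0]])
E
```

```text
collar [0.60688644 0.02122132] 0.0360125605632733
green [[ 0.58507746 -0.02313732]
 [ 0.63276355  0.0677545 ]] [0.6089205  0.02230859] -117.68359718082549
flange [0.54030761 0.05399198] 0.03346120734077129 vs tcp [ 0.00290605 -0.00129203]
lug ang -28.73613305412829 lug r 0.034441228630662325
bar (array([0.54403382, 0.05180621]), np.float64(151.36350763825465))
move mm tool x,y -2.9304332590162576 -74.14897404927531
```

play_rows([
  {"wx":0,"wy":0,"wz":-0.6,"x":-1.5,"y":-37,"z":0,"gripper":-1},
  {"wx":0,"wy":0,"wz":0,"x":-1.5,"y":-37,"z":0,"gripper":-1},
  {"wx":0,"wy":0,"wz":0,"x":0,"y":0,"z":18,"gripper":-1},
  {"wx":0,"wy":0,"wz":0,"x":0,"y":0,"z":16,"gripper":-1},
  {"wx":0,"wy":0,"wz":0,"x":0,"y":0,"z":0,"gripper":-1},
])

```text
time: 10.35
ee_pos: [0.6025, 0.0219, 0.0758]
tool_rot: [179.7, -0.2, -118.0]
contact_force: [-0.8, 0.3, -1.9]
grip_width: 0.125
```

play_rows([
  {"wx":0,"wy":0,"wz":0,"x":0,"y":0,"z":5,"gripper":-1},
  {"wx":0,"wy":0,"wz":0,"x":0,"y":0,"z":5,"gripper":-1},
  {"wx":0,"wy":0,"wz":0,"x":0,"y":0,"z":5,"gripper":-1},
  {"wx":0,"wy":0,"wz":0,"x":0,"y":0,"z":4,"gripper":-1},
  {"wx":0,"wy":0,"wz":0,"x":0,"y":0,"z":0,"gripper":-1},
])

```text
time: 10.85
ee_pos: [0.6046, 0.0238, 0.0593]
tool_rot: [-180.0, 0.0, -117.8]
contact_force: [0.1, 0.1, -1.2]
grip_width: 0.126
```

No contact so far, so the plug and lugs are entering. I'll press down to about 1 mm above the rim.

play_rows([
  {"wx":0,"wy":0,"wz":0,"x":0,"y":0,"z":4,"gripper":-1},
  {"wx":0,"wy":0,"wz":0,"x":0,"y":0,"z":4,"gripper":-1},
  {"wx":0,"wy":0,"wz":0,"x":0,"y":0,"z":2.5,"gripper":-1},
  {"wx":0,"wy":0,"wz":0,"x":0,"y":0,"z":1,"gripper":-1},
  {"wx":0,"wy":0,"wz":0,"x":0,"y":0,"z":0,"gripper":-1},
])

```text
time: 11.35
ee_pos: [0.6048, 0.0238, 0.0484]
tool_rot: [-180.0, 0.0, -117.8]
contact_force: [-1.3, 0.8, 2.7]
grip_width: 0.124
```

play_rows([
  {"wx":0,"wy":0,"wz":0,"x":0,"y":0,"z":0,"gripper":-1},
  {"wx":0,"wy":0,"wz":0,"x":0,"y":0,"z":0,"gripper":-1},
  {"wx":0,"wy":0,"wz":0,"x":0,"y":0,"z":0,"gripper":-1},
  {"wx":0,"wy":0,"wz":0,"x":0,"y":0,"z":0,"gripper":-1},
  {"wx":0,"wy":0,"wz":0,"x":0,"y":0,"z":0,"gripper":-1},
])

```text
time: 11.85
ee_pos: [0.6048, 0.0238, 0.0482]
tool_rot: [-180.0, 0.0, -117.8]
contact_force: [0.7, 1.8, 2.6]
grip_width: 0.123
```

The spring is compressed at about 4 N. I'll turn clockwise.

play_rows([
  {"wx":0,"wy":0,"wz":0,"x":0,"y":0,"z":0.6,"gripper":-1},
  {"wx":0,"wy":0,"wz":7,"x":0,"y":0,"z":0,"gripper":-1},
  {"wx":0,"wy":0,"wz":7,"x":0,"y":0,"z":0,"gripper":-1},
  {"wx":0,"wy":0,"wz":7,"x":0,"y":0,"z":0,"gripper":-1},
  {"wx":0,"wy":0,"wz":7,"x":0,"y":0,"z":0,"gripper":-1},
])

```text
time: 12.35
ee_pos: [0.6048, 0.0233, 0.0476]
tool_rot: [-180.0, -0.0, -146.1]
contact_force: [1.0, -0.5, 2.8]
grip_width: 0.126
```

Run:
```python
from plant import arm
o=arm.get_obs();print(o["ee_pos"],o["tool_rot"],o["contact_force"],o["ft_torque"],o["joint_positions"])
```

```text
[0.60480925 0.02326944 0.04760657] [-1.79954451e+02 -1.04324727e-03 -1.46123454e+02] [ 0.99337354 -0.46397174  2.81726386] [-0.07293318 -0.17336652  0.03753332] [ 1.70121825e+01  2.56659784e+01 -5.78816263e-01  4.89424856e-02
 -6.37429980e+01  1.68427162e+01]
```

play_rows([
  {"wx":0,"wy":0,"wz":7,"x":0,"y":0,"z":0,"gripper":-1},
  {"wx":0,"wy":0,"wz":7,"x":0,"y":0,"z":0,"gripper":-1},
  {"wx":0,"wy":0,"wz":7,"x":0,"y":0,"z":0,"gripper":-1},
  {"wx":0,"wy":0,"wz":7,"x":0,"y":0,"z":0,"gripper":-1},
  {"wx":0,"wy":0,"wz":7,"x":0,"y":0,"z":0,"gripper":-1},
])

```text
time: 12.85
ee_pos: [0.6046, 0.0234, 0.0475]
tool_rot: [-180.0, -0.0, 178.9]
contact_force: [0.1, 0.2, 3.9]
grip_width: 0.126
```

play_rows([
  {"wx":0,"wy":0,"wz":7,"x":0,"y":0,"z":0,"gripper":-1},
  {"wx":0,"wy":0,"wz":7,"x":0,"y":0,"z":0,"gripper":-1},
  {"wx":0,"wy":0,"wz":7,"x":0,"y":0,"z":0,"gripper":-1},
  {"wx":0,"wy":0,"wz":6,"x":0,"y":0,"z":0,"gripper":-1},
  {"wx":0,"wy":0,"wz":0,"x":0,"y":0,"z":0,"gripper":-1},
])

```text
time: 13.35
ee_pos: [0.6065, 0.0217, 0.0478]
tool_rot: [-179.9, 0.3, 152.1]
contact_force: [5.6, -5.4, -1.1]
grip_width: 0.129
```

Run:
```python
from plant import arm
o=arm.get_obs();print(o["ee_pos"],o["tool_rot"],o["contact_force"],o["ft_torque"],o["joint_positions"])
```

```text
[0.60650123 0.02168316 0.04778482] [-179.92209584    0.25519185  152.07431476] [ 5.56002093 -5.3944535  -1.08394112] [-2.20781437 -2.35190789  0.51354187] [ 16.94362992  25.71289964  -0.5569806    0.26262785 -63.60446081
 -44.98598611]
```

Turned about 90° and the torque is rising against the stop. I'll release and withdraw.

play_rows([
  {"wx":0,"wy":0,"wz":0,"x":0,"y":0,"z":0,"gripper":1},
  {"wx":0,"wy":0,"wz":0,"x":0,"y":0,"z":0,"gripper":1},
  {"wx":0,"wy":0,"wz":0,"x":0,"y":0,"z":0,"gripper":1},
  {"wx":0,"wy":0,"wz":0,"x":0,"y":0,"z":0,"gripper":1},
  {"wx":0,"wy":0,"wz":0,"x":0,"y":0,"z":0,"gripper":1},
])

```text
time: 13.85
ee_pos: [0.6044, 0.0238, 0.0474]
tool_rot: [-180.0, -0.0, 152.2]
contact_force: [0.1, 0.1, 0.2]
grip_width: 0.957
```

play_rows([
  {"wx":0,"wy":0,"wz":0,"x":0,"y":0,"z":-15,"gripper":1},
  {"wx":0,"wy":0,"wz":0,"x":0,"y":0,"z":-25,"gripper":1},
  {"wx":0,"wy":0,"wz":0,"x":0,"y":0,"z":-40,"gripper":1},
  {"wx":0,"wy":0,"wz":0,"x":0,"y":0,"z":-40,"gripper":1},
  {"wx":0,"wy":0,"wz":0,"x":0,"y":0,"z":-10,"gripper":1},
])

```text
time: 14.35
ee_pos: [0.607, 0.0237, 0.1831]
tool_rot: [179.7, 0.4, 152.2]
contact_force: [0.6, -0.0, 0.5]
grip_width: 1.0
```

Run:
```python
from plant import arm
from h import *
o=arm.get_obs();c=arm.calibration("wrist");im=arm.grab_frame("wrist");s=arm.grab_frame("side")
print(o["ee_pos"],o["contact_force"],o["time"])
m,p=px(im,100,130,box=(180,80,380,300));b=ray(c,p,.068+.037);print("bar",len(p),axis(b))
m,p=px(im,40,85,90,90);n,l,st,ce=cv2.connectedComponentsWithStats(m)
for i in range(1,n):
    if 25<st[i,4]<600:print("green",st[i],ray(c,ce[i],.036))
s=cv2.resize(s[180:290,180:300],(458,420));cv2.imwrite("pics/f.png",cv2.resize(np.hstack([im,s]),(800,330))[...,::-1])
```

```text
[0.60695455 0.02367746 0.18314927] [ 0.59947716 -0.00240603  0.52757733] 14.35
bar 792 (array([0.62703706, 0.02652366]), np.float64(26.116367162961893))
green [400  48   4  11  30] [[ 0.45810816 -0.03097185]]
green [272 124  13  15  96] [[ 0.58488369 -0.02262366]]
green [452 416  11   4  31] [[0.55069986 0.38298112]]
```

View pics/f.png

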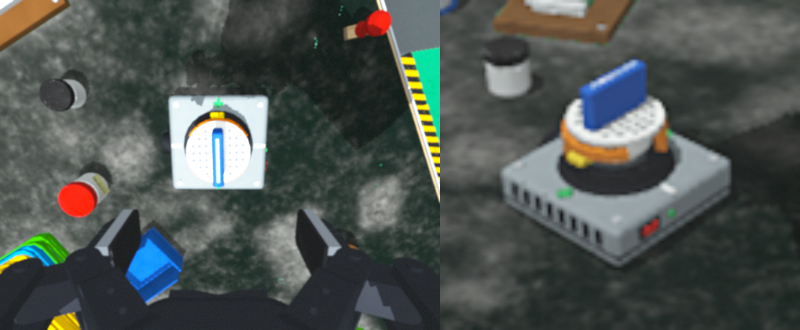

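The bar and yellow lug point at the green mark at (218,104), the flange sits level just over the collar, and the gripper is clear. I'll hand it in with one quick numeric check.

Run:
```python
from plant import arm
from h import *
c=arm.calibration("wrist");im=arm.grab_frame("wrist")
m,p=px(im,100,130,box=(255,150,300,245));print("bar",axis(ray(c,p,.105)))
h=cv2.cvtColor(im,cv2.COLOR_RGB2HSV);m=cv2.inRange(h,(0,0,215),(179,40,255));k=np.zeros_like(m);k[148:235,233:322]=255;m&=k
print("flange",hullfit(m,c,.076))
t=arm.grab_frame("top");m,p=px(t,100,130,box=(150,195,190,235));print("used now",axis(ray(arm.calibration("top"),p,.061))[0])
t=cv2.imread("pics/top0.png")[...,::-1].copy();m,p=px(t,100,130,box=(150,195,190,235));print("used start",axis(ray(arm.calibration("top"),p,.061))[0])
arm.job_done()
```

```text
bar (array([0.60597122, 0.01792065]), np.float64(63.202115841338916))
flange (array([0.60639358, 0.0213148 ]), np.float64(0.05307469623715212))
used now [nan nan]
used start [0.52872188 0.26100809]
the job is handed in; nothing more can be doneh.py:13: RuntimeWarning: Mean of empty slice.
  c=p.mean(0);w,v=np.linalg.eigh(np.cov((p-c).T));return c,np.degrees(np.arctan2(v[1,1],v[0,1]))%180
  ret = um.true_divide(
  avg = a.mean(axis, **keepdims_kw)
h.py:13: RuntimeWarning: Degrees of freedom <= 0 for slice
  c=p.mean(0);w,v=np.linalg.eigh(np.cov((p-c).T));return c,np.degrees(np.arctan2(v[1,1],v[0,1]))%180
  c *= np.true_divide(1, fact)
  c *= np.true_divide(1, fact)
```

The fresh cartridge is in the collar. I pressed it down against the spring, turned it about 90° clockwise until the torque rose at the stop, then released it. The arm is clear above it, and I handed the job in at about 14.5 s.

**First grasp:** it closed above the grip bar, because the real fingertips sit about 30 mm behind the reported TCP. I measured this by touching the bar top with the shut fingers (a peak of about 18 N was read) and regrasped correctly.

**Last checks:**
- **Locked direction:** the bar lies at 63.2°, against 62.3° for the green marks.
- **Seating:** in the pictures the cartridge sits upright and low on the collar, with a lug at the green mark. Its height after release was judged by eye only.
- **Contact:** the force on the tool is about zero after withdrawing.

**Checks that failed or disagreed:**
- **Flange circle fit:** the radius came out at 53 mm instead of 35 mm, so I disregard it.
- **Used cartridge:** the last top-view check found no blue pixels where it stands, probably because the arm was in the way. I did not confirm its position at the end. It was still standing in the wrist picture at 9.8 s, and the moves never went near it.

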